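Roll the mailing tube onto the double line

TASK

I am about to label the print that goes out in the longer cardboard mailing tube, the one lying on the grey felt mat. Its end caps are loose, so do not grip it or lift it: gently roll it along the mat until it rests midway between the two close parallel lines (not on the single line at the other end), lying parallel to them. Leave the short tube that stands behind the mat where it is.

Things in the scene. Friction and masses are not known exactly. Their poses are not given: they have to be found in the camera images.
- mailing_tube: Cardboard mailing tube lying on the mat near its middle: diameter 46, length 153 mm, about 0.15 kg. Origin at its centre, 27 mm above the desk. x runs along the tube, across the mat (parallel to the lines within a few degrees); z is up at the start, through a narrow white strip, and turns as it rolls. Smooth skin (friction about 0.45): it rolls when pushed slowly at the side and soon stops on the felt.
- double_line: The target: two white lines painted flat across the mat, each 230 x 4 mm, 30 mm apart. Origin midway between them, at the middle of their length, on the mat's top (4 mm above the desk); x runs along the lines, y along the mat's length. It lies 110 to 150 mm from the mat's centre, at either end; a single line lies at the other end.
- felt_mat: Flat grey felt mat fixed on the desk, 260 mm (x) by 420 mm (y), 4 mm thick. Origin at the centre of its underside, on the desk; y is its length, along which the tube rolls. A pencil lies along its far (+x) edge, clear of the tube.
- short_tube: Bystander: a short tube of the same cardboard, 46 mm in diameter and 90 mm high, standing upright on the desk behind the mat. Origin at the centre of its underside, z up. Not to be moved.

How it is judged:
On the way:
1. the tube has rolled half a turn (the side that was on top is underneath) (angle between mailing_tube's own z axis and vertical above 2.5 rad), for 0.05 s.
At the end, for the whole second after the job is handed in: The longer tube lies at rest on the mat, its axis within 13 mm of midway between the double lines, within 35 mm of centred along them and within 0.2 rad (11 degrees) of parallel to them (y of mailing_tube in the frame of double_line between -0.013 and 0.013 m and x of mailing_tube in the frame of double_line between -0.035 and 0.035 m and angle between the x axis of mailing_tube and the x axis of double_line, either way round below 0.2 rad and z of mailing_tube in the frame of double_line below 0.028 m and linear speed of mailing_tube below 0.01 m/s and angular speed of mailing_tube below 0.3 rad/s); the robot touches nothing.
It fails at once if the tube is lifted more than 12 mm off the mat (z of mailing_tube in the frame of double_line above 0.035 m).
It fails at once if the tube is gripped or pressed with more than 20 N (contact force between the fingers and mailing_tube above 20 N).
It fails at once if the short tube is moved more than 20 mm (distance of short_tube from where it was at the start of the episode above 0.02 m).
It also fails if it takes over 32 s, if anything falls off the work surface, if the arm or the gripper's body presses on something with over 40 N, if the wrist force passes 120 N, or if a joint passes its speed limit or range.

ROBOT

A 6-joint arm with a two-finger parallel gripper is mounted at the origin on a cart in front of the work surface, level with it; the furniture and walls round the work are solid. World frame = base frame: x ahead of the robot, y to its left, z up, the work surface at z = 0. Lengths are in m, angles in rad, forces in N, time in s.
With the tool pointing down it reaches from about 0.275 to 0.725 m from the base axis. Payload 5.6 kg.
Tool frame: the origin (TCP) lies on the centre line of the jaws, within the pads' length; the fingertips stand 25 mm ahead of it and the grasp point (between the pads) lies 6 mm ahead of it (arm.nose_length is the distance from the TCP to the fingertips, in m); z points along the fingers, y is the line along which they close (so a half turn about z gives the same grasp; the last joint's range is limited). The gripper opens to 85 mm and grips with 20 to 120 N. Pads are 22 mm wide; open, the fingers measure 114 mm over their backs; the gripper's body (76 mm by 85 mm) begins 54 mm behind the grasp point. The pads swing forward as they close: fully open they stand 13 mm farther back than shut.
Start: joints at [1.607, 0.255, 0.108, 0, -1.424, -0.285], TCP at [0.135, 0.533, 0.256] pointing down, gripper open.
Joint ranges: [-2.95, 2.95], [-1.21, 1.97], [-1.09, 1.5], [-2.87, 1.71], [-2.94, -0.07], [-3.05, 3.05]. Speed limits (rad/s): [2.57, 2.57, 3.14, 3.14, 3.14, 3.14].

INTERFACE

Orientations are given as a unit quaternion [x, y, z, w].
In Python, from plant import arm, grab_frame, camera_params, finish_job, cut_out, pinpoint gives the robot as it stands.
- The arm moves only by the tool servo_tool, never from a script. Its argument "targets" is a list that holds one entry, the list of rows, each a list of 5 numbers: the shift along the tool's x, y, z in m, then the turn about the tool's z in rad, then the opening, from 0 (shut) to 1 (fully open). In form: [[[dx, dy, dz, yaw, grip], ...]]. A call has 1 to 12 rows; each row shifts and turns the commanded pose from where the row before left it, along the tool's axes as they then stand; what a row does not reach is not made up. A row lasts 1/8 s, in which the tool goes at most 62.5 mm and 10.7 degrees, less where a joint would pass 70% of its speed; a pose out of reach is approached as far as the arm can. A call with a gripper value outside its range is refused whole. The fingers move at their own pace and stop on an object; "squeeze" is the grip in N (left out, the last holds). Time passes only in rows, so rows that do not move let the fingers close. It gives the time, the measured TCP pose, the force, the opening and the grip force at its end, in the units of the state.
- arm.state(): the state, without advancing time (a new reading comes with each control period).
- grab_frame(name): name is "scene" or "top" or "wrist"; returns (picture, depth): 400x640x3 uint8, red, green, blue; 400x640 float32, m along the optical axis (not along the pixel's ray), 0 where there is no reading.
- camera_params(name): a dict with "fx", "fy", "cx", "cy" (pixels), "R" (3x3) and "t" (3): a world point X has camera coordinates R X + t; the wrist camera has in their place "T_tool_cam" (4x4, takes a point from camera to tool coordinates, whose origin is the TCP and whose axes are the flange's). Camera axes: x right, y down, z forward; pixel columns grow to the right and rows downward; lengths in m; the calibration is good to about 2 mm. The wrist camera is an equidistant fisheye: a pixel r from the principal point sees the ray r / f radians off the axis. A picture is of the moment at which its call begins: read the wrist's pose just before it. camera_params takes no time and is no camera call.
- finish_job(): hands the job in; it is judged then, once.
Trained networks look in the newest picture that a camera, given by its name, has taken for a name from the list of things; names that differ only in an ending like _2 or _b are one class to them, and where a whole thing is asked for, a point or a joint stands for the part that bears it (a point fixed in the world has none). Each returns a list of dicts, best first, with "conf" (0 to 1); they miss things now and then, are a little off and sometimes report something else, mostly with a low value. They report only what shows in the picture. A call takes as long as a camera call.
- cut_out(target, camera): "mask" (400x640 bool, what is visible of it).
- pinpoint(target, camera): "point" ([x, y, z] in m, in the coordinates of the camera as it stood for that picture, good to about 4 mm: a listed point, or the origin of a listed thing).
The state is a dict: "t": time; "joints": joint angles; "qvel": joint speeds; "joint_torque": joint torques, N m; "eef_pos": TCP position; "tool_rot": TCP orientation; "wrist_force": force on the tool from outside, world axes, zero at the start; "ft_torque": the same for the moment, N m; "opening": opening from 0.0 (shut) to 1.0 (fully open); "gripper_force": force on a finger pad.
Only numpy, scipy, OpenCV 4.12 (cv2) and the standard library are available. Lean on these libraries where they do the work, as an engineer would, in place of code of your own. Each camera call takes 0.05 s, during which the arm holds its last target. There are 200 camera calls.

## Working session

There is one attempt and no reset: what is moved stays moved. The work goes in short steps, Python scripts to look and compute and a tool call to move; the robot and the scene stay as the last step left them, time stands still between calls to the robot, and variables do not carry over. Pictures are saved under pics/ and viewed, at most 10 in all, crops included, and the job is handed in when it is done.

Besides the shell and the picture viewer there is one more tool, called as name(argument=value, ...), one argument or row to a line, values as JSON. servo_tool: Moves the arm, as the interface text tells. Its arguments: {"type":"object","properties":{"targets":{"type":"array","items":{"type":"array","items":{"type":"array","items":{"type":"number"}}}},"squeeze":{"type":"number"}},"required":["targets"]}

```bash
mkdir -p pics
cat > h.py <<'E'
import numpy as np, cv2
from plant import arm, grab_frame, camera_params, finish_job, cut_out, pinpoint
def world(p,c):
    return c["R"].T@(np.array(p)-c["t"]) if True else 0
def C(n):
    c=dict(camera_params(n)); c["R"]=np.array(c["R"]);c["t"]=np.array(c["t"]);return c
def px2w(m,d,c):
    v,u=np.nonzero(m&(d>0)); z=d[v,u]
    P=np.c_[(u-c["cx"])/c["fx"]*z,(v-c["cy"])/c["fy"]*z,z]
    return (P-c["t"])@c["R"]
def save(n,im): cv2.imwrite(f"pics/{n}.png",im[:,:,::-1])
E
python3 - <<'E'
from h import *
np.set_printoptions(precision=4,suppress=True)
print(arm.state())
for n in ["top","scene"]:
    im,d=grab_frame(n); save(n+"0",im); c=C(n)
    for t in ["mailing_tube","double_line","felt_mat","short_tube"]:
        for r in pinpoint(t,n)[:2]: print(n,t,r["conf"],world(r["point"],c))
        for r in cut_out(t,n)[:1]:
            P=px2w(r["mask"],d,c)
            v,u=np.nonzero(r["mask"])
            if len(P)<5: continue
            q=np.median(P,0); w,V=np.linalg.eigh(np.cov(P[:,:2].T))
            print("  mask",r["conf"],len(P),"px",u.mean(),v.mean(),"med",q,"lo",np.percentile(P,2,0),"hi",np.percentile(P,98,0),"axis",V[:,1])
E
```

```text
{'t': 0.0, 'joints': array([ 1.6066,  0.2558,  0.107 , -0.0005, -1.4239, -0.2846]), 'qvel': array([ 0.001 , -0.0001, -0.0001,  0.0001, -0.0004, -0.0013]), 'joint_torque': array([ -0.0002, -38.6639,  23.7945,   5.3651,  -0.006 ,   0.    ]), 'eef_pos': array([0.1353, 0.5326, 0.2554]), 'tool_rot': array([ 0.9923, -0.1241, -0.0001,  0.001 ]), 'wrist_force': array([-0.3201, -0.4351,  0.1663]), 'ft_torque': array([0.0035, 0.0082, 0.0094]), 'gripper_force': 0.0, 'opening': 1.0006341246002888}
top mailing_tube 0.81 [ 0.5515 -0.0301  0.0281]
  mask 0.56 1354 px 339.8871681415929 233.82743362831857 med [ 0.5514 -0.0247  0.0471] lo [ 0.4805 -0.0471  0.0342] hi [ 0.6247 -0.0038  0.0527] axis [-0.9987  0.0504]
top double_line 0.65 [0.5579 0.1122 0.0008]
top felt_mat 0.87 [ 0.5605 -0.0208  0.0012]
  mask 0.55 19403 px 337.4205693767633 232.50730956655553 med [ 0.5564 -0.0138  0.0044] lo [ 0.4343 -0.2257  0.0009] hi [0.6866 0.1795 0.008 ] axis [0.0229 0.9997]
top short_tube 0.91 [0.7782 0.0303 0.0013]
  mask 0.86 525 px 315.7205323193916 131.95627376425855 med [0.7722 0.023  0.0898] lo [0.7599 0.00
[... 188 characters left out ...]
 0.0429] lo [ 0.4766 -0.04    0.0148] hi [0.6236 0.0003 0.05  ] axis [-0.9999  0.0123]
scene double_line 0.82 [0.5638 0.1164 0.0017]
  mask 0.74 139 px 331.56115107913666 285.8992805755396 med [0.4924 0.1022 0.0033] lo [0.4518 0.0982 0.0012] hi [0.609  0.1327 0.0049] axis [-0.9938 -0.1109]
scene felt_mat 0.81 [ 0.5635 -0.0201  0.0006]
  mask 0.72 23889 px 371.3670183926263 245.39454477207323 med [0.537  0.023  0.0027] lo [ 0.4336 -0.2211  0.0001] hi [0.6848 0.1836 0.005 ] axis [0.0264 0.9997]
scene short_tube 0.73 [0.7794 0.0257 0.0001]
  mask 0.64 1044 px 296.15859449192783 154.28584995251663 med [0.7666 0.0326 0.0608] lo [0.7594 0.0077 0.0027] hi [0.7969 0.0481 0.0913] axis [0.4012 0.916 ]
```

Run:
```python
import cv2
a=cv2.imread("pics/top0.png")[100:370,200:480]; cv2.imwrite("pics/top0c.png",cv2.resize(a,None,fx=2.1,fy=2.1,interpolation=cv2.INTER_CUBIC))
```

```text
(no output)
```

View pics/top0c.png

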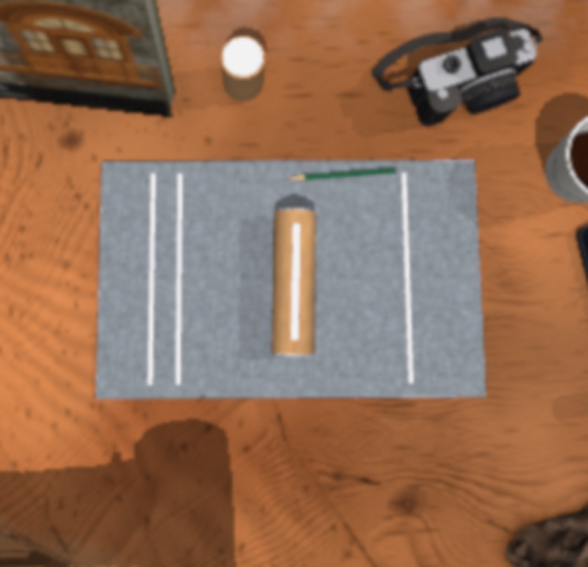

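View pics/scene0.png

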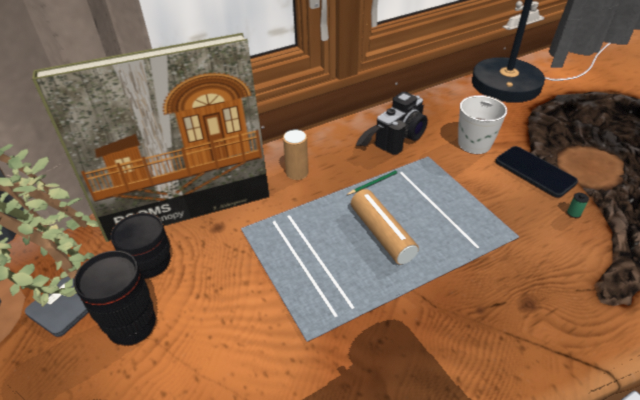

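The picture shows the tube at crop (295,282), the double line on the left (+y) at columns 151/179 and the single line on the right. The short tube and book stand behind the mat.

Run:
```python
from h import *
np.set_printoptions(precision=4,suppress=True)
c=C("top"); print(arm.nose_length)
def g(u,v,z):
    u=200+(u+.5)/2.1-.5; v=100+(v+.5)/2.1-.5
    r=c["R"].T@np.array([(u-c["cx"])/c["fx"],(v-c["cy"])/c["fy"],1]); o=-c["R"].T@c["t"]
    return (o+r*(z-o[2])/r[2])[:2]
for s in [((153,173),(150,384)),((180,173),(178,384)),((404,172),(411,384))]:
    a,b=[g(*p,.004) for p in s]; print("line",a,b,(a+b)/2,"slope",(a-b)[1]/(a-b)[0])
a,b=g(296.5,224,.05),g(295,340,.05); print("strip",a,b,(a+b)/2,(a-b)[1]/(a-b)[0])
print("short",g(243,55,.09),"book",g(172,110,0))
```

```text
0.025
line [0.6782 0.1268] [0.4478 0.131 ] [0.563  0.1289] slope -0.018292595000551398
line [0.6776 0.0966] [0.447  0.1009] [0.5623 0.0988] slope -0.01880017620927926
line [ 0.6733 -0.1546] [ 0.4411 -0.15  ] [ 0.5572 -0.1523] slope -0.01989592897085761
strip [ 0.6119 -0.0288] [ 0.4919 -0.0235] [ 0.5519 -0.0261] -0.044675165765769825
short [0.7843 0.0237] book [0.7514 0.1053]
```

servo_tool(
  targets=[
    [[0, 0, 0, 0.18, 1], [0, 0, 0, 0.18, 1], [0, 0, 0, 0.18, 1], [0, 0, 0, 0.18, 1], [0, 0, 0, 0.18, 1], [0, 0, 0, 0.18, 1], [0, 0, 0, 0.18, 1], [0, 0, 0, 0.06, 1]],
  ],
)

```text
t: 1.9
eef_pos: [0.1354, 0.5331, 0.2563]
tool_rot: [-0.707, 0.708, -0.0, 0.0]
wrist_force: [-0.4, 0.0, 1.0]
opening: 0.998
gripper_force: 0.0
```

servo_tool(
  targets=[
    [[0.045, -0.03, 0, 0, 1], [0.045, -0.03, 0, 0, 1], [0.045, -0.03, 0, 0, 1], [0.045, -0.03, 0, 0, 1], [0.045, -0.03, 0, 0, 1], [0.045, -0.03, 0, 0, 1], [0.045, -0.03, 0, 0, 1], [0.045, -0.03, 0, 0, 1], [0.045, -0.03, 0, 0, 1], [0.045, -0.03, 0, 0, 1], [0.045, -0.03, 0, 0, 1], [0.045, -0.03, 0, 0, 1]],
  ],
)

```text
t: 3.4
eef_pos: [0.4973, -0.0079, 0.2565]
tool_rot: [0.708, -0.706, 0.0, -0.0]
wrist_force: [0.1, 1.3, -0.5]
opening: 1.005
gripper_force: 0.0
```

servo_tool(
  targets=[
    [[0.045, -0.03, 0, 0, 1], [0.045, -0.03, 0, 0, 1], [0, 0, 0, 0.02, 1], [0, 0, 0.03, 0, 1], [0, 0, 0.03, 0, 1], [0, 0, 0, 0, 1]],
  ],
)

```text
t: 4.15
eef_pos: [0.555, -0.0955, 0.1944]
tool_rot: [-0.701, 0.713, 0.002, -0.002]
wrist_force: [0.0, -0.2, 0.7]
opening: 1.007
gripper_force: 0.0
```

servo_tool(
  targets=[
    [[0, 0, 0.03, 0, 1], [0, 0, 0.03, 0, 1], [0, 0, 0.03, 0, 1], [0, 0, 0.03, 0, 1], [0, 0, 0.02, 0, 1], [0, 0, 0.012, 0, 1], [0, 0, 0.01, 0, 1], [0, 0, 0, 0, 1]],
  ],
)

```text
t: 5.15
eef_pos: [0.5567, -0.096, 0.0343]
tool_rot: [-0.701, 0.713, 0.0, -0.0]
wrist_force: [-0.4, 0.7, 0.7]
opening: 1.0
gripper_force: 0.0
```

```bash
cat > look.py <<'E'
import sys
from h import *
np.set_printoptions(precision=4,suppress=True)
s=arm.state(); print(s["t"],s["eef_pos"],s["wrist_force"])
for n in ["scene","top"]:
    im,d=grab_frame(n); save(sys.argv[1]+n,im); c=C(n)
    for r in pinpoint("mailing_tube",n)[:1]: print(n,r["conf"],world(r["point"],c))
    for r in cut_out("mailing_tube",n)[:1]:
        P=px2w(r["mask"],d,c); P=P[P[:,2]>.015]; w,V=np.linalg.eigh(np.cov(P[:,:2].T))
        # fit cylinder side: axis y = a+b(x-.555), height .027, radius .023
        from scipy.optimize import least_squares
        f=least_squares(lambda p:np.hypot(P[:,1]-p[0]-p[1]*(P[:,0]-.555),P[:,2]-.027)-.023,[np.median(P[:,1]),0],loss="soft_l1",f_scale=.003)
        print("  fit y at .555, slope",f.x,"x range",np.percentile(P[:,0],[1,99]))
E
python3 look.py a
```

```text
5.15 [ 0.5567 -0.096   0.0343] [-0.4258  0.6621  0.7049]
scene 0.82 [ 0.5491 -0.0238  0.0211]
  fit y at .555, slope [-0.0263 -0.0461] x range [0.4777 0.4925]
```

servo_tool(
  targets=[
    [[-0.009, 0, 0, 0, 1], [-0.009, 0, 0, 0, 1], [-0.009, 0, 0, 0, 1], [-0.004, 0, 0, 0, 1], [-0.004, 0, 0, 0, 1], [-0.004, 0, 0, 0, 1], [-0.004, 0, 0, 0, 1], [-0.004, 0, 0, 0, 1], [-0.004, 0, 0, 0, 1], [-0.004, 0, 0, 0, 1], [-0.004, 0, 0, 0, 1], [0, 0, 0, 0, 1]],
  ],
)

```text
t: 6.95
eef_pos: [0.5578, -0.0368, 0.0343]
tool_rot: [-0.701, 0.713, -0.0, 0.0]
wrist_force: [0.5, -0.3, -1.2]
opening: 0.998
gripper_force: 0.0
```

```bash
python3 look.py b
```

```text
6.95 [ 0.5578 -0.0368  0.0343] [ 0.4766 -0.3267 -1.1751]
scene 0.82 [0.5515 0.004  0.0255]
  fit y at .555, slope [ 0.0008 -0.0404] x range [0.4773 0.6279]
  fit y at .555, slope [ 0.0024 -0.0269] x range [0.4781 0.5026]
```

View pics/bscene.png

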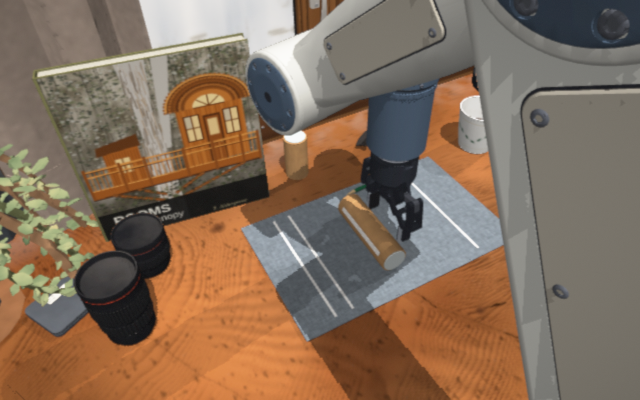

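The tube has rolled about 28 mm (strip now on its left side), still nearly parallel, and sits just ahead of the fingers.

servo_tool(
  targets=[
    [[-0.005, 0, 0, 0, 1], [-0.005, 0, 0, 0, 1], [-0.005, 0, 0, 0, 1], [-0.005, 0, 0, 0, 1], [-0.005, 0, 0, 0, 1], [-0.005, 0, 0, 0, 1], [-0.005, 0, 0, 0, 1], [-0.005, 0, 0, 0, 1], [-0.005, 0, 0, 0, 1], [-0.005, 0, 0, 0, 1], [-0.005, 0, 0, 0, 1], [-0.004, 0, 0, 0, 1]],
  ],
)

```text
t: 8.75
eef_pos: [0.5588, 0.0222, 0.0343]
tool_rot: [-0.701, 0.713, 0.0, -0.0]
wrist_force: [-0.2, -0.3, 0.5]
opening: 1.0
gripper_force: 0.0
```

servo_tool(
  targets=[
    [[-0.004, 0, 0, 0, 1], [-0.004, 0, 0, 0, 1], [-0.004, 0, 0, 0, 1], [-0.004, 0, 0, 0, 1], [-0.003, 0, 0, 0, 1], [-0.002, 0, 0, 0, 1], [0, 0, 0, 0, 1], [0, 0, 0, 0, 1], [0, 0, 0, 0, 1]],
  ],
)

```text
t: 9.88
eef_pos: [0.5592, 0.0428, 0.0343]
tool_rot: [-0.701, 0.714, 0.0, -0.0]
wrist_force: [-0.4, 0.6, 0.7]
opening: 1.001
gripper_force: 0.0
```

```bash
python3 look.py c
```

```text
9.875 [0.5592 0.0428 0.0343] [-0.4282  0.6345  0.6981]
scene 0.67 [0.5557 0.0813 0.0241]
  fit y at .555, slope [ 0.0782 -0.031 ] x range [0.4799 0.629 ]
  fit y at .555, slope [ 0.0766 -0.049 ] x range [0.4801 0.5042]
```

View pics/cscene.png

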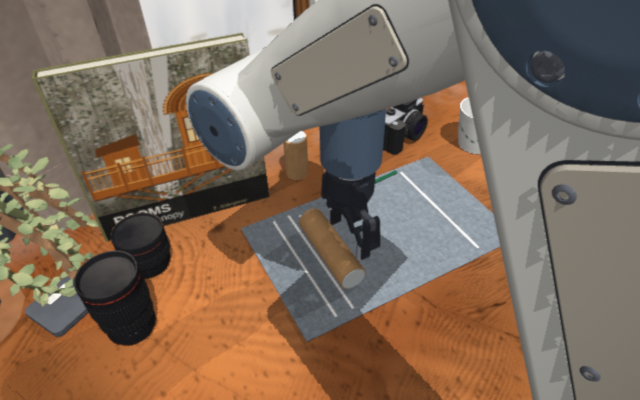

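The tube lies parallel with its axis around y=0.078, just short of the right-hand line, and the strip is out of sight. It needs about 36 mm more.

servo_tool(
  targets=[
    [[-0.004, 0, 0, 0, 1], [-0.004, 0, 0, 0, 1], [-0.004, 0, 0, 0, 1], [-0.004, 0, 0, 0, 1], [-0.004, 0, 0, 0, 1], [-0.004, 0, 0, 0, 1], [-0.004, 0, 0, 0, 1], [-0.003, 0, 0, 0, 1], [-0.002, 0, 0, 0, 1], [0, 0, 0, 0, 1], [0, 0, 0, 0, 1], [0, 0, 0, 0, 1]],
  ],
)

```text
t: 11.68
eef_pos: [0.5597, 0.0758, 0.0343]
tool_rot: [-0.701, 0.713, 0.0, -0.0]
wrist_force: [-0.5, 0.5, -0.3]
opening: 1.001
gripper_force: 0.0
```

```bash
python3 look.py d
```

```text
11.675 [0.5597 0.0758 0.0343] [-0.5237  0.4536 -0.2585]
scene 0.65 [0.5553 0.1119 0.0233]
  fit y at .555, slope [ 0.1105 -0.0293] x range [0.4807 0.6302]
  fit y at .555, slope [ 0.1032 -0.1271] x range [0.4808 0.5069]
```

servo_tool(
  targets=[
    [[0.02, 0, 0, 0, 1], [0.03, 0, 0, 0, 1], [0.02, 0, -0.02, 0, 1], [0.02, 0, -0.05, 0, 1], [0.02, 0, -0.05, 0, 1], [0.05, 0, -0.03, 0, 1], [0.05, 0, 0, 0, 1], [0.05, 0, 0, 0, 1], [0, 0, 0, 0, 1], [0, 0, 0, 0, 1]],
  ],
)

```text
t: 13.22
eef_pos: [0.5546, -0.1847, 0.1841]
tool_rot: [-0.7, 0.714, 0.0, -0.0]
wrist_force: [-1.0, -0.6, -0.4]
opening: 1.003
gripper_force: 0.0
```

```bash
python3 look.py e
python3 - <<'E'
import cv2
a=cv2.imread("pics/etop.png")[100:370,200:480]; cv2.imwrite("pics/etopc.png",cv2.resize(a,None,fx=2.1,fy=2.1,interpolation=cv2.INTER_CUBIC))
E
```

```text
13.225 [ 0.5546 -0.1847  0.1841] [-0.9881 -0.5703 -0.3804]
scene 0.72 [0.5544 0.1138 0.0231]
  fit y at .555, slope [ 0.1104 -0.0265] x range [0.4808 0.6307]
top 0.79 [0.5589 0.106  0.0266]
  fit y at .555, slope [ 0.1097 -0.0297] x range [0.4817 0.6314]
```

View pics/etopc.png

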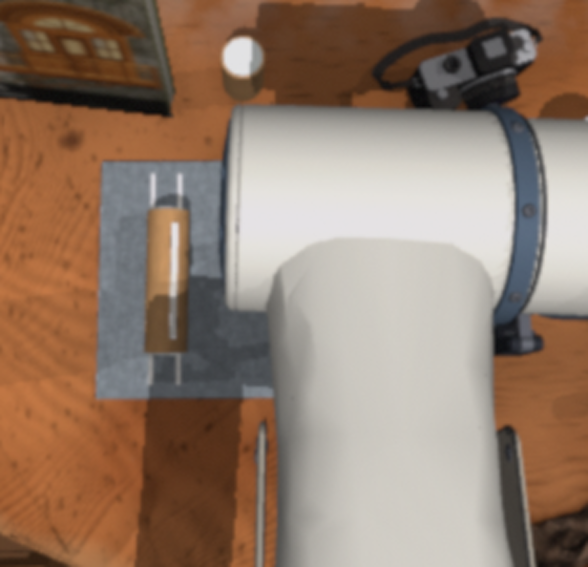

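The tube lies over both lines (columns 151/179, tube 147–188), about 4 mm from the middle and parallel. The strip has come back near the top, so it made nearly a full turn. The short tube has not moved.

```bash
python3 -c "
from plant import finish_job
print(finish_job())"
```

```text
the job is handed in; nothing more can be done
None
```

The mailing tube is at rest between the double lines, about 4 mm from midway and parallel to them. It was rolled there with no grip or lift, the short tube was left where it was, and the job is handed in.

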